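# Open the touch-latch desk cabinet

### The job

Open the wider of the two low desk cabinets so that the stamp and ink inside can be reached: press its handleless door at the free end until the touch catch lets go, take your fingers off and let the door spring ajar by itself, then push it from behind with a fingertip until it stands wide open, about square to the cabinet front, and move clear. Do not pinch the door, keep the narrower cabinet shut, and leave everything else on the desk where it stands.

Things in the scene. Friction and masses are not known exactly. Their poses are not given: they have to be found in the camera images.
- wide_cabinet: The wider low wooden cabinet, 200 mm wide, 110 deep, 95 tall, fixed to the desk; origin at the centre of its underside, x axis to its back, y to its left. Its front is towards the robot (turned up to 0.22 rad) and is one plain door without a handle, 200 mm wide, 14 thick, from 8 to 91 mm high. Hinge upright at the left end (two steel knuckles), free end at the right.
- wide_cabinet_door (a joint): Door angle of the wide cabinet, rad; 0 = shut and latched. Pushing its free end 4 mm inward to its stop (-0.02) takes about 4 N there, twice that at mid-door, and frees the catch; let go, it springs by itself to about 0.5 in under a second and rests. It does not latch again. It then moves lightly (under 3 N), stays anywhere from 0.5 to 1.5; stop 1.75; 1.57 = square to the front.
- wide_cabinet_door_edge (a point): Point on the outer face of the wide cabinet's door, 25 mm from its free end, 72 mm above the desk (19 mm below its top edge); moves with the door. Its x axis points square through the door from outside to inside (into the cabinet when shut), y along the door towards the hinge, z up.
- wide_cabinet_door_hinge (a point): Point on the hinge axis of the same door, at the door's inner face, 72 mm above the desk (19 mm below its top edge): 175 mm along the door and 14 mm inward from the edge point. Opening turns the door clockwise seen from above. With the door shut, the cabinet's body begins 5 mm inward of it.
- narrow_cabinet: The narrower cabinet, 140 mm wide, otherwise the same in size and make, also fixed; origin and axes alike. The two stand side by side, at least 230 mm apart centre to centre; which of them is on the left varies.
- narrow_cabinet_door (a joint): Door angle of the narrow cabinet, rad; 0 = shut. Same touch catch, hinged at its right end, free end at the left. It must stay shut.
- clip_dish: Bystander, loose: round pewter dish, 87 mm across, 26 mm tall; origin at the centre of its underside.
- stapler: Bystander, loose: red and black stapler, 158 mm long, 50 mm tall; origin at the centre of its underside.
- staple_box: Bystander, loose: small yellow carton, 36x56x24 mm; origin at the centre of its underside.
- tape_dispenser: Bystander, loose: black tape dispenser, 58x151 mm, 83 mm tall; origin at the centre of its underside.
- eraser: Bystander, loose: eraser in a blue sleeve, 22x45x13 mm; origin at the centre of its underside.
- glue_stick: Bystander, loose: standing glue stick, 28 mm across, 92 mm tall; origin at the centre of its underside.

How it is judged:
By the outcome, as a careful person would: the job done as asked, in the order asked, and still so for the second after the job is handed in, with the robot touching nothing.
It also fails if it takes over 48 s, if anything falls off the work surface, if the arm or the gripper's body presses on something with over 40 N, if the wrist force passes 120 N, or if a joint passes its speed limit or range.

### The arm

A 6-joint arm with a two-finger parallel gripper is mounted at the origin on the work surface; the furniture and walls round the work are solid. World frame = base frame: x ahead of the robot, y to its left, z up, the work surface at z = 0. Lengths are in m, angles in degrees, forces in N, time in s.
With the tool pointing down it reaches from about 0.3 to 0.75 m from the base axis. Payload 8.5 kg.
Tool frame: the origin (TCP) lies midway between the tips of the shut fingers; the grasp point (between the pads) lies 19 mm behind it; z points along the fingers, y is the direction in which the jaws open and shut (so a half turn about z gives the same grasp; the last joint's range is limited). The gripper opens to 85 mm and grips with 20 to 120 N. Pads are 22 mm wide; open, the fingers measure 114 mm over their backs; the gripper's body (76 mm by 85 mm) begins 54 mm behind the grasp point. The pads swing forward as they close: fully open they stand 13 mm farther back than shut.
Start: joints at [52.523, 21.807, 74.336, -0, 83.858, -12.336], TCP at [0.234, 0.498, 0.201] pointing down, gripper open.
Joint ranges: [-178.18, 178.18], [-50.72, 133.34], [12.68, 142.11], [-81.47, 261.47], [9.98, 163.14], [-165.26, 165.26]. Speed limits (degrees/s): [136.94, 136.94, 180, 180, 180, 180].

### API

Orientations are given as a 3x3 rotation matrix whose columns are the frame's x, y, z axes.
In Python, from rig import status, eyes, env gives the robot as it stands. The module is installed in compiled form; this text tells all that it offers.
- The arm moves only by the tool play_rows, never from a script. Its argument "targets" is text: rows parted by semicolons, each of 5 numbers parted by spaces: the shift along the tool's x, y, z in m, then the turn about the tool's z in rad, then the closure, from 0 (fully open) to 1 (shut). A call has 1 to 5 rows; each row is the pose to reach, as a shift and turn from the pose commanded when the call began, along the tool's axes at that moment; what a row does not reach only later rows make up. A row lasts 1/10 s, in which the tool goes at most 50 mm and 8.59 degrees, less where a joint would pass 70% of its speed; a pose out of reach is approached as far as the arm can. A call with a gripper value outside its range is refused whole. The fingers move at their own pace and stop on an object; "force" is the grip in N (left out, the last holds). Time passes only in rows, so rows that repeat a pose let the fingers close. It gives the time, the measured TCP pose, the force and the opening at its end, in the units of the state.
- status.observe(): the state, without advancing time (a new reading comes with each control period).
- eyes.get_image(name): name is "scene" or "top"; returns a dict with "pixels" (384x512x3 uint8, red, green, blue), "range_z" (384x512 float32, m along the optical axis (not along the pixel's ray), 0 where there is no reading), "mtx" (3x3 intrinsics, pixels), "k1" (the pictures are not rectified: a ray, as slopes to the right and down, at radius r is drawn at 1 + k1 r^2 times it, then the intrinsics apply), "world_to_cam" (4x4, takes a point from world to camera coordinates). Camera axes: x right, y up, looking along -z (the intrinsics and any distortion apply to the point x, -y, -z); pixel columns grow to the right and rows downward; lengths in m; the calibration is good to about 2 mm. A picture is of the moment at which its call begins.
- env.close_job(): hands the job in, once; it reports no verdict.
The state is a dict: "time_s": time; "q": joint angles; "qvel": joint speeds; "joint_efforts": joint torques, N m; "position": TCP position; "tool_rot": TCP orientation; "ft_force": force on the tool from outside, world axes, zero at the start; "wrist_torque": the same for the moment, N m; "grip_width": finger opening in m.
Only numpy, scipy, OpenCV 4.12 (cv2) and the standard library are available. Lean on these libraries where they do the work, as an engineer would, in place of code of your own. Each camera call takes 0.05 s, during which the arm holds its last target.

## Working session

There is one attempt and no reset: what is moved stays moved. The work goes in short steps, Python scripts to look and compute and a tool call to move; the robot and the scene stay as the last step left them, time stands still between calls to the robot, and variables do not carry over. Pictures are saved under pics/ and viewed, and the job is handed in when it is done.

Besides the shell and the picture viewer there is one more tool, called after ">>>" as name(argument=value, ...), one argument or row to a line, values as JSON. play_rows: Moves the arm, as the interface text tells. Its arguments: {"type":"object","properties":{"targets":{"type":"string"},"force":{"type":"number"}},"required":["targets"]}

```bash
mkdir -p pics; cat > h.py <<'E'
import numpy as np, cv2
from rig import status, eyes, env
def grab(n,tag):
    d=eyes.get_image(n); cv2.imwrite(f'pics/{tag}.png',cv2.resize(d['pixels'][:,:,::-1],None,fx=1.5,fy=1.5,interpolation=cv2.INTER_CUBIC)); np.savez(f'{tag}.npz',**d); return d
def cloud(d):
    K=d['mtx'];h,w=d['range_z'].shape
    u,v=np.meshgrid(np.arange(w),np.arange(h))
    p=np.stack([u,v],-1).reshape(-1,1,2).astype(float)
    xy=cv2.undistortPoints(p,K,np.array([float(d['k1']),0,0,0])).reshape(h,w,2)
    z=d['range_z'].astype(float)
    P=np.stack([xy[...,0]*z,-xy[...,1]*z,-z,np.ones_like(z)],-1)
    W=P@np.linalg.inv(d['world_to_cam']).T
    W[z==0]=np.nan
    return W[...,:3]
E
python3 - <<'E'
from h import *
s=status.observe();print({k:np.round(v,3).tolist() for k,v in s.items()})
for n in('scene','top'):
    d=grab(n,n+'0');print(n,np.round(d['mtx'],1).tolist(),d['k1'],np.round(np.linalg.inv(d['world_to_cam']),3).tolist())
E
```

```text
{'time_s': 0.0, 'q': [52.523, 21.841, 74.385, -0.0, 83.859, -12.337], 'qvel': [0.021, -0.012, 0.046, -0.093, -0.063, 0.078], 'joint_efforts': [0.0, -44.843, -23.128, -0.0, 0.005, -0.0], 'position': [0.233, 0.498, 0.201], 'tool_rot': [[-0.905, 0.425, -0.001], [0.425, 0.905, -0.001], [0.0, -0.001, -1.0]], 'ft_force': [0.367, 0.089, -0.673], 'wrist_torque': [-0.028, -0.022, 0.004], 'grip_width': 0.085}
scene [[483.3, 0.0, 250.5], [0.0, 483.3, 191.3], [0.0, 0.0, 1.0]] -0.17979045093842916 [[0.479, 0.463, -0.746, -0.835], [-0.878, 0.239, -0.415, -0.682], [-0.014, 0.853, 0.521, 0.993], [0.0, 0.0, 0.0, 1.0]]
top [[462.3, 0.0, 250.4], [0.0, 462.3, 195.0], [0.0, 0.0, 1.0]] 0.06219130864217464 [[0.014, 0.989, -0.148, 0.273], [-1.0, 0.015, -0.0, 0.017], [0.002, 0.148, 0.989, 1.684], [0.0, 0.0, 0.0, 1.0]]
```

View pics/scene0.png

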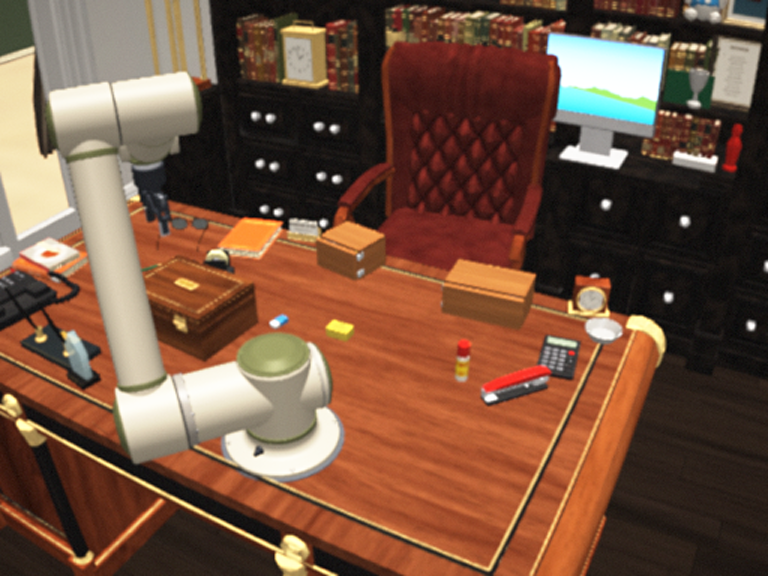

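View pics/top0.png

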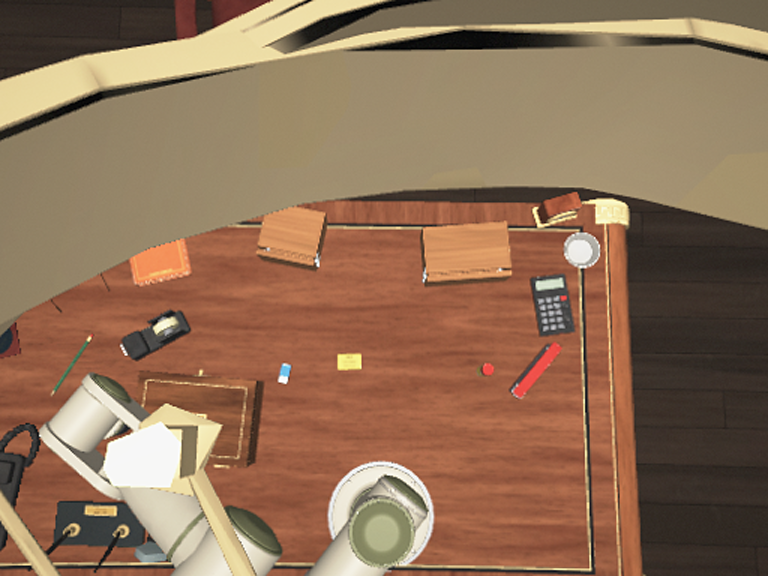

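```bash
python3 - <<'E'
from h import *
for t in('top0','scene0'):
    d=dict(np.load(t+'.npz'));W=cloud(d)
    r=(slice(135,200),slice(160,400)) if t=='top0' else (slice(140,225),slice(200,370))
    cv2.imwrite(f'pics/{t}c.png',cv2.resize(d['pixels'][r][:,:,::-1],None,fx=3.3 if t=='top0' else 4,fy=3.3 if t=='top0' else 4,interpolation=cv2.INTER_CUBIC))
    m=(W[...,2]>.085)&(W[...,2]<.105)&(W[...,0]>.45)&(W[...,0]<.95)&(np.abs(W[...,1])<.5)
    n,l,st,c=cv2.connectedComponentsWithStats(m.astype(np.uint8))
    for i in range(1,n):
        if st[i,4]<150: continue
        P=W[l==i]; b=cv2.minAreaRect((P[:,:2]*1000).astype(np.float32)); print(t,st[i].tolist(),b,np.round(cv2.boxPoints(b)).tolist(),P[:,2].mean())
E
```

```text
top0 [362, 128, 26, 17, 251] ((728.160888671875, -419.0321350097656), (47.393489837646484, 87.59983825683594), 16.060985565185547) [[693.0, -383.0], [718.0, -468.0], [763.0, -455.0], [739.0, -370.0]] 0.09055322581783441
top0 [171, 137, 46, 40, 1283] ((651.6124267578125, 219.60049438476562), (141.35792541503906, 130.09664916992188), 79.28961181640625) [[575.0, 162.0], [702.0, 138.0], [729.0, 277.0], [601.0, 301.0]] 0.09555366496300327
top0 [281, 147, 60, 41, 1981] ((613.5235595703125, -192.49169921875), (129.94895935058594, 201.7273406982422), 5.161551475524902) [[540.0, -98.0], [558.0, -299.0], [687.0, -287.0], [669.0, -86.0]] 0.09600029808995106
scene0 [211, 147, 46, 24, 577] ((647.4295654296875, 220.76010131835938), (150.520751953125, 136.60589599609375), 78.004638671875) [[565.0, 161.0], [699.0, 133.0], [730.0, 280.0], [596.0, 309.0]] 0.09379636466565539
scene0 [295, 173, 62, 30, 1090] ((609.8895874023438, -192.57603454589844), (137.6869659423828, 199.78990173339844), 4.402052402496338) [[534.0, -98.0], [549.0, -297.0], [686.0, -287.0], [671.0, -88.0]] 0.09359595378763173
```

View pics/top0c.png

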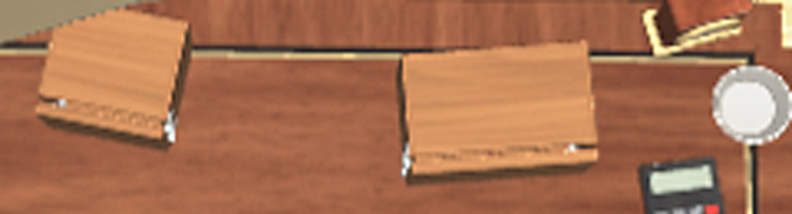

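View pics/scene0c.png

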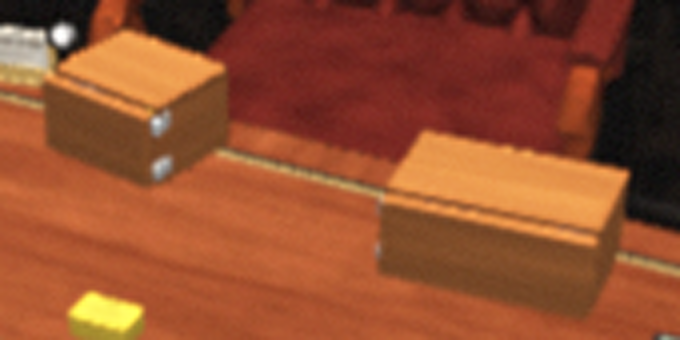

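```bash
python3 - <<'E'
from h import *
d=dict(np.load('top0.npz'));W=cloud(d)
m=(W[...,2]>.012)&(W[...,2]<.12)&(W[...,0]>.2)&(W[...,0]<.8)&(np.abs(W[...,1])<.55)
n,l,st,c=cv2.connectedComponentsWithStats(m.astype(np.uint8))
for i in range(1,n):
    if st[i,4]<15: continue
    P=W[l==i]; print(st[i].tolist(),np.round(P.min(0),3),np.round(P.max(0),3))
# front edge of wide door: front-most top points per y
P=W[m&(W[...,2]>.085)&(W[...,1]<-.08)&(W[...,1]>-.31)&(W[...,0]<.7)]
for y in np.arange(-.3,-.09,.02):
    q=P[abs(P[:,1]-y)<.01]; print(round(y,2),np.round(q[:,0].min(),3), end=' | ')
d=dict(np.load('scene0.npz'));W=cloud(d)
# fit front face from scene
m=(W[...,2]>.02)&(W[...,2]<.08)&(W[...,1]<-.11)&(W[...,1]>-.29)&(W[...,0]>.5)&(W[...,0]<.58)
P=W[m];A=np.c_[P[:,1],np.ones(len(P))];s=np.linalg.lstsq(A,P[:,0],rcond=None)[0];print('\nface x=a*y+b',s,len(P),(A@s-P[:,0]).std())
E
```

```text
[356, 128, 32, 22, 459] [ 0.696 -0.473  0.012] [ 0.76  -0.37   0.099]
[171, 137, 48, 43, 1553] [0.576 0.14  0.012] [0.715 0.3   0.107]
[280, 147, 61, 44, 2287] [ 0.541 -0.295  0.012] [ 0.687 -0.088  0.11 ]
[376, 155, 24, 23, 199] [ 0.593 -0.523  0.012] [ 0.678 -0.437  0.039]
[103, 159, 22, 27, 431] [0.549 0.475 0.012] [0.646 0.549 0.044]
[354, 182, 30, 43, 766] [ 0.423 -0.462  0.012] [ 0.578 -0.359  0.027]
[98, 207, 29, 28, 466] [0.374 0.464 0.013] [0.472 0.55  0.09 ]
[340, 228, 35, 38, 363] [ 0.276 -0.421  0.012] [ 0.407 -0.304  0.063]
[225, 236, 16, 11, 167] [0.336 0.052 0.015] [0.373 0.107 0.037]
[186, 243, 8, 13, 48] [0.303 0.221 0.012] [0.346 0.245 0.024]
[318, 243, 11, 9, 77] [ 0.324 -0.25   0.013] [ 0.35  -0.225  0.104]
[92, 247, 84, 39, 1298] [0.2   0.281 0.012] [0.326 0.543 0.12 ]
-0.3 0.559 | -0.28 0.557 | -0.26 0.336 | -0.24 0.325 | -0.22 0.329 | -0.2 0.55 | -0.18 0.547 | -0.16 0.546 | -0.14 0.545 | -0.12 0.542 | -0.1 0.541 | 
face x=a*y+b [-0.07997984  0.53143958] 693 0.003334558925311601
```

>>> play_rows(
  targets="-0.033 -0.037 0 -0.105 1; -0.066 -0.075 0 -0.21 1; -0.1 -0.112 0 -0.316 1; -0.133 -0.15 0 -0.42 1; -0.166 -0.187 0 -0.527 1",
  force=30,
)

```text
time_s: 0.6
position: [0.3036, 0.2591, 0.2012]
tool_rot: [[-0.996, -0.087, -0.0], [-0.087, 0.996, -0.0], [0.0, -0.0, -1.0]]
ft_force: [2.0, 0.5, -0.8]
grip_width: 0.0125
```

>>> play_rows(
  targets="-0.009 -0.045 0 0 1; -0.018 -0.09 0 0 1; -0.027 -0.135 0 0 1; -0.036 -0.18 0 0 1; -0.045 -0.225 0 0 1",
)

```text
time_s: 1.1
position: [0.3671, 0.0387, 0.2014]
tool_rot: [[-0.997, -0.082, 0.0], [-0.082, 0.997, 0.0], [-0.0, 0.0, -1.0]]
ft_force: [1.3, 0.9, 0.7]
grip_width: 0.0002
```

>>> play_rows(
  targets="-0.009 -0.045 0 0 1; -0.018 -0.09 0 0 1; -0.027 -0.135 0 0 1; -0.036 -0.18 0 0 1; -0.045 -0.225 0 0 1",
)

```text
time_s: 1.6
position: [0.4306, -0.182, 0.2011]
tool_rot: [[-0.997, -0.082, -0.0], [-0.082, 0.997, 0.0], [0.0, 0.0, -1.0]]
ft_force: [1.4, 0.5, 0.5]
grip_width: -0.0004
```

>>> play_rows(
  targets="-0.005 -0.03 0.03 0 1; -0.01 -0.06 0.06 0 1; -0.019 -0.096 0.1 0 1; -0.019 -0.096 0.13 0 1; -0.019 -0.096 0.15 0 1",
)

```text
time_s: 2.1
position: [0.4565, -0.2743, 0.0483]
tool_rot: [[-0.997, -0.081, -0.003], [-0.081, 0.997, 0.003], [0.003, 0.003, -1.0]]
ft_force: [0.3, 1.1, -0.6]
grip_width: 0.0
```

```bash
python3 - <<'E'
from h import *
s=status.observe();print({k:np.round(v,3).tolist() for k,v in s.items()})
d=grab('scene','s1');r=(slice(130,260),slice(240,400));cv2.imwrite('pics/s1c.png',cv2.resize(d['pixels'][r][:,:,::-1],None,fx=4.5,fy=4.5,interpolation=cv2.INTER_CUBIC))
E
```

```text
{'time_s': 2.1, 'q': [-43.747, 29.569, 89.714, -0.001, 60.942, -138.397], 'qvel': [0.841, 13.375, 12.788, 0.157, -27.066, 0.133], 'joint_efforts': [-1.029, -46.739, -18.337, -0.042, 0.333, -0.044], 'position': [0.457, -0.274, 0.048], 'tool_rot': [[-0.997, -0.081, -0.003], [-0.081, 0.997, 0.003], [0.003, 0.003, -1.0]], 'ft_force': [0.334, 1.114, -0.574], 'wrist_torque': [0.049, 0.016, 0.001], 'grip_width': 0.0}
```

View pics/s1c.png

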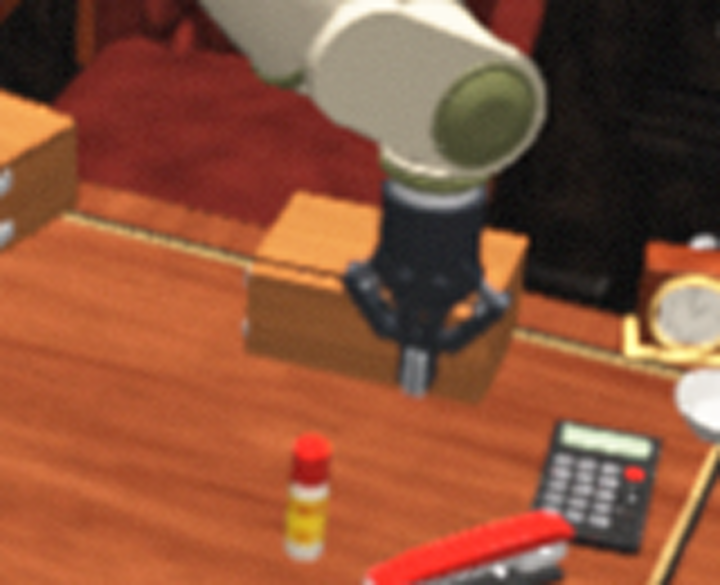

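>>> play_rows(
  targets="-0.025 0 0 0 1; -0.05 0 0 0 1; -0.065 0 0 0 1; -0.072 0 0 0 1; -0.072 0 0 0 1",
)

```text
time_s: 2.65
position: [0.5296, -0.2679, 0.0516]
tool_rot: [[-0.997, -0.083, 0.0], [-0.083, 0.997, -0.0], [-0.0, -0.0, -1.0]]
ft_force: [0.2, -0.0, -0.3]
grip_width: -0.0003
```

>>> play_rows(
  targets="-0.003 0 0 0 1; -0.006 0 0 0 1; -0.009 0 0 0 1; -0.009 0 0 0 1",
)

```text
time_s: 3.05
position: [0.5383, -0.2675, 0.0514]
tool_rot: [[-0.997, -0.082, 0.0], [-0.082, 0.997, -0.0], [-0.0, -0.0, -1.0]]
ft_force: [0.1, -0.6, 1.2]
grip_width: -0.0001
```

>>> play_rows(
  targets="-0.001 0 0 0 1; -0.002 0 0 0 1; -0.003 0 0 0 1; -0.003 0 0 0 1",
)

```text
time_s: 3.45
position: [0.5412, -0.2672, 0.0513]
tool_rot: [[-0.997, -0.083, -0.0], [-0.083, 0.997, -0.0], [0.0, -0.0, -1.0]]
ft_force: [-0.3, 0.5, 0.7]
grip_width: 0.0001
```

>>> play_rows(
  targets="-0.001 0 0 0 1; -0.002 0 0 0 1; -0.002 0 0 0 1",
)

```text
time_s: 3.75
position: [0.5428, -0.2671, 0.0513]
tool_rot: [[-0.997, -0.083, -0.001], [-0.083, 0.997, -0.0], [0.001, 0.0, -1.0]]
ft_force: [-2.6, -1.1, 0.4]
grip_width: -0.0003
```

Contact is beginning (about 2.6 N). I'll press about 4 mm on.

>>> play_rows(
  targets="-0.001 0 0 0 1; -0.002 0 0 0 1; -0.002 0 0 0 1",
)

```text
time_s: 4.05
position: [0.5449, -0.267, 0.0513]
tool_rot: [[-0.997, -0.082, -0.001], [-0.082, 0.997, -0.0], [0.001, -0.0, -1.0]]
ft_force: [-4.2, -0.8, 0.9]
grip_width: -0.0
```

>>> play_rows(
  targets="-0.001 0 0 0 1; -0.002 0 0 0 1; -0.002 0 0 0 1",
)

```text
time_s: 4.35
position: [0.5462, -0.2669, 0.0513]
tool_rot: [[-0.997, -0.082, -0.002], [-0.082, 0.997, -0.0], [0.002, 0.0, -1.0]]
ft_force: [-8.0, -3.5, 3.0]
grip_width: 0.0001
```

>>> play_rows(
  targets="-0.001 0 0 0 1; 0.049 0 0 0 1; 0.099 0 0 0 1; 0.145 0 0 0 1; 0.145 0 -0.03 0 1",
)

```text
time_s: 4.85
position: [0.3965, -0.2752, 0.0782]
tool_rot: [[-0.997, -0.079, -0.008], [-0.079, 0.997, 0.01], [0.007, 0.01, -1.0]]
ft_force: [1.4, -0.2, 0.5]
grip_width: -0.0002
```

>>> play_rows(
  targets="0 0 -0.04 0 1; 0 0 -0.08 0 1; 0 0 -0.1 0 1; 0 0 -0.1 0 1; 0 0 -0.1 0 1",
)

```text
time_s: 5.35
position: [0.4028, -0.2784, 0.181]
tool_rot: [[-0.997, -0.083, 0.001], [-0.083, 0.997, 0.0], [-0.001, -0.0, -1.0]]
ft_force: [-0.2, 0.0, -0.9]
grip_width: -0.0004
```

```bash
python3 - <<'E'
from h import *
s=status.observe();print(s['time_s'],s['position'],s['tool_rot'])
d=grab('scene','s2');r=(slice(130,260),slice(240,400));cv2.imwrite('pics/s2c.png',cv2.resize(d['pixels'][r][:,:,::-1],None,fx=4.5,fy=4.5,interpolation=cv2.INTER_CUBIC))
d=grab('top','t2');r=(slice(130,270),slice(240,420));cv2.imwrite('pics/t2c.png',cv2.resize(d['pixels'][r][:,:,::-1],None,fx=4.2,fy=4.2,interpolation=cv2.INTER_CUBIC))
E
```

```text
5.35 [ 0.40284443 -0.27843159  0.18100365] [[-9.96576884e-01 -8.26679214e-02  7.27193476e-04]
 [-8.26679314e-02  9.96577148e-01  1.63441701e-05]
 [-7.26055539e-04 -4.38273582e-05 -9.99999735e-01]]
```

View pics/s2c.png

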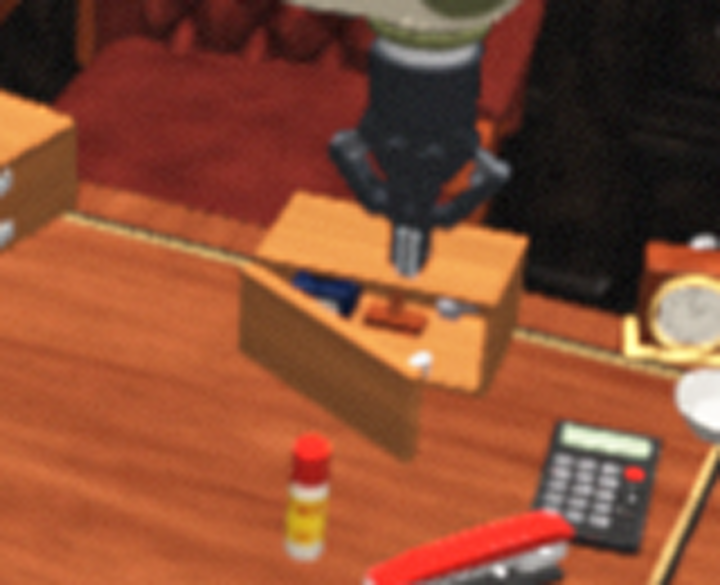

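View pics/t2c.png

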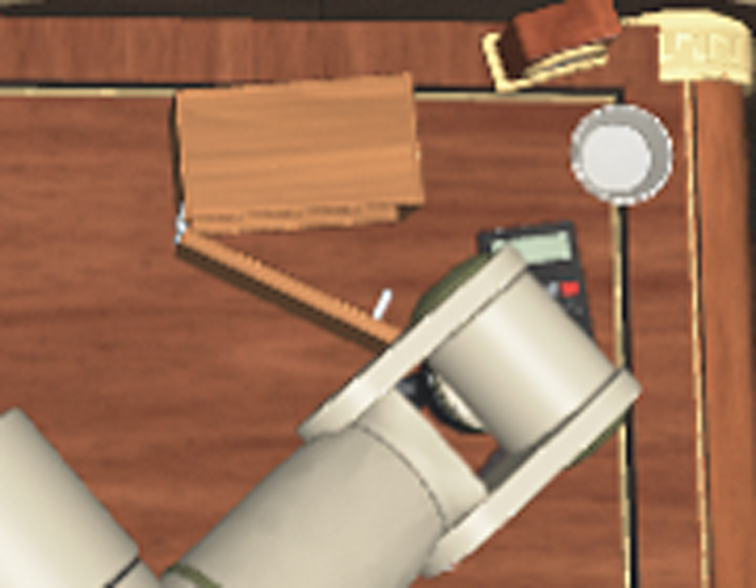

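>>> play_rows(
  targets="-0.032 0.009 0 0.13 1; -0.063 0.017 0 0.26 1; -0.095 0.026 0 0.39 1; -0.126 0.034 0 0.5 1; -0.126 0.034 0 0.5 1",
)

```text
time_s: 5.95
position: [0.5276, -0.2327, 0.1793]
tool_rot: [[-0.914, 0.405, -0.001], [0.405, 0.914, 0.002], [0.002, 0.001, -1.0]]
ft_force: [-1.6, -0.7, -0.1]
grip_width: 0.0001
```

```bash
cat > g.py <<'E'
from h import *
H=np.array([.552,-.098]);a=.087
lat=np.array([np.sin(a),-np.cos(a)]);out=-np.array([np.cos(a),np.sin(a)])
def C(t,r,d):
    return H+r*(lat*np.cos(t)+out*np.sin(t))+d*(-out*np.cos(t)+lat*np.sin(t))
def ang(R): # door angle to which tool x is normal
    x=np.array(R)[:2,0]; return np.arctan2(x@-lat,x@out)
def rel(t,r,d,z,pos,R,turn0):
    D=np.r_[C(t,r,d),z]-pos; return np.round(np.array(R).T@D,4),round(t-turn0,3)
def doorangle(d):
    W=cloud(d);
    m=(W[...,2]>.075)&(W[...,2]<.1)
    m&=np.linalg.norm(W[...,:2]-H,axis=-1)<.22
    P=W[m][:,:2]-H; A=np.c_[P@lat,P@out]; A=A[(A[:,1]>.02)]
    return A
E
python3 - <<'E'
from g import *
s=status.observe();print(s['position'],s['time_s'],ang(s['tool_rot']))
d=dict(np.load('t2.npz'));A=doorangle(d)
r=np.hypot(*A.T);t=np.arctan2(A[:,1],A[:,0]);k=(r>.1)
print(len(A),np.percentile(t[k],[5,25,50,75,95]),r.max())
print(rel(.5,.135,.03,.05,s['position'],s['tool_rot'],ang(s['tool_rot'])))
E
```

```text
[ 0.527631   -0.23273701  0.17933586] 5.95 0.5043823223221187
241 [0.45966039 0.54557542 0.57568702 0.6073498  0.6391345 ] 0.19763244272475378
(array([ 0.0015, -0.002 ,  0.1293]), np.float64(-0.004))
```

>>> play_rows(
  targets="0 0 0.04 0 1; 0 0 0.08 0 1; 0 0 0.11 0 1; 0 0 0.129 0 1; 0 0 0.129 0 1",
)

```text
time_s: 6.45
position: [0.5233, -0.2335, 0.0491]
tool_rot: [[-0.914, 0.405, -0.006], [0.405, 0.914, 0.004], [0.007, 0.001, -1.0]]
ft_force: [0.7, 0.2, 0.4]
grip_width: 0.0001
```

```bash
python3 - <<'E'
from g import *
s=status.observe();p=s['position'];R=s['tool_rot'];a0=ang(R);print(p,s['time_s'],a0,s['ft_force'])
for t in np.arange(.5,1.61,.1): print(round(t,2),rel(t,.135,.012,.05,p,R,a0),C(t,.135,.012).round(3))
grab('top','t3');d=grab('scene','s3');r=(slice(130,260),slice(240,400));cv2.imwrite('pics/s3c.png',cv2.resize(d['pixels'][r][:,:,::-1],None,fx=4.5,fy=4.5,interpolation=cv2.INTER_CUBIC))
E
```

```text
[ 0.52328262 -0.23347119  0.04905489] 6.45 0.503931151808888 [0.6895735  0.21932477 0.44679263]
0.5 (array([ 0.0161,  0.0005, -0.0008]), np.float64(-0.004)) [ 0.509 -0.226]
0.6 (array([ 0.0296, -0.    , -0.0007]), np.float64(0.096)) [ 0.496 -0.222]
0.7 (array([ 0.0431,  0.0007, -0.0006]), np.float64(0.196)) [ 0.484 -0.215]
0.8 (array([ 0.0565,  0.0029, -0.0005]), np.float64(0.296)) [ 0.473 -0.208]
0.9 (array([ 0.0696,  0.0063, -0.0005]), np.float64(0.396)) [ 0.462 -0.2  ]
1.0 (array([ 0.0823,  0.0111, -0.0004]), np.float64(0.496)) [ 0.453 -0.19 ]
1.1 (array([ 0.0945,  0.017 , -0.0003]), np.float64(0.596)) [ 0.444 -0.18 ]
1.2 (array([ 0.106 ,  0.0242, -0.0002]), np.float64(0.696)) [ 0.436 -0.168]
1.3 (array([ 1.167e-01,  3.250e-02, -1.000e-04]), np.float64(0.796)) [ 0.43  -0.157]
1.4 (array([ 0.1265,  0.0418, -0.    ]), np.float64(0.896)) [ 0.425 -0.144]
1.5 (array([1.354e-01, 5.200e-02, 1.000e-04]), np.float64(0.996)) [ 0.421 -0.131]
1.6 (array([1.432e-01, 6.310e-02, 1.000e-04]), np.float64(1.096)) [ 0.418 -0.118]
```

View pics/s3c.png

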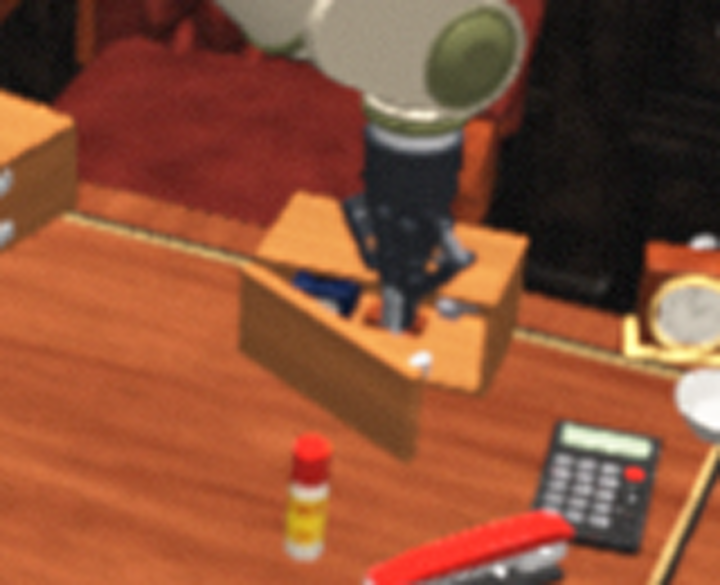

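>>> play_rows(
  targets="0.008 0 0 0 1; 0.016 0 0 0 1; 0.023 0 0 0.05 1; 0.03 0 0 0.1 1; 0.036 0 0 0.15 1",
)

```text
time_s: 7.05
position: [0.4918, -0.2195, 0.0532]
tool_rot: [[-0.842, 0.539, 0.001], [0.539, 0.842, -0.001], [-0.001, -0.0, -1.0]]
ft_force: [0.9, 1.0, -0.6]
grip_width: 0.0001
```

```bash
cat > n.py <<'E'
from g import *
s=status.observe();p=s['position'];R=s['tool_rot'];a0=ang(R);print(p,s['time_s'],a0,s['ft_force'])
import sys
for t in map(float,sys.argv[1:]): print(round(t,2),*rel(t,.135,.012,.05,p,R,a0))
E
python3 n.py .7 .75 .8 .85 .9 .95
```

```text
[ 0.49184587 -0.21950765  0.05322883] 7.05 0.6563269848579607 [ 0.89098486  1.01072619 -0.58389205]
0.7 [ 0.0087 -0.0006  0.0032] 0.044
0.75 [ 0.0155 -0.0008  0.0032] 0.094
0.8 [ 0.0223 -0.0006  0.0032] 0.144
0.85 [ 0.029  -0.      0.0032] 0.194
0.9 [0.0358 0.0009 0.0032] 0.244
0.95 [0.0424 0.0021 0.0032] 0.294
```

>>> play_rows(
  targets="0.008 0 0 0.05 1; 0.015 0 0 0.1 1; 0.022 0 0 0.15 1; 0.029 0 0 0.2 1; 0.036 0.001 0 0.25 1",
)

```text
time_s: 7.55
position: [0.4622, -0.1994, 0.0532]
tool_rot: [[-0.683, 0.731, 0.001], [0.731, 0.683, -0.001], [-0.002, 0.0, -1.0]]
ft_force: [0.9, -0.5, 0.2]
grip_width: -0.0002
```

```bash
python3 n.py .95 1 1.05 1.1 1.15 1.2; python3 - <<'E'
from h import *
d=grab('scene','s4');r=(slice(130,260),slice(240,400));cv2.imwrite('pics/s4c.png',cv2.resize(d['pixels'][r][:,:,::-1],None,fx=4.5,fy=4.5,interpolation=cv2.INTER_CUBIC))
E
```

```text
[ 0.46217834 -0.19943485  0.05323273] 7.55 0.906375453412924 [ 0.89068171 -0.53112763  0.18548862]
0.95 [ 0.0067 -0.0005  0.0032] 0.044
1.0 [ 0.0135 -0.0006  0.0032] 0.094
1.05 [ 0.0203 -0.0004  0.0032] 0.144
1.1 [0.027  0.0001 0.0032] 0.194
1.15 [0.0337 0.001  0.0032] 0.244
1.2 [0.0404 0.0022 0.0032] 0.294
```

View pics/s4c.png

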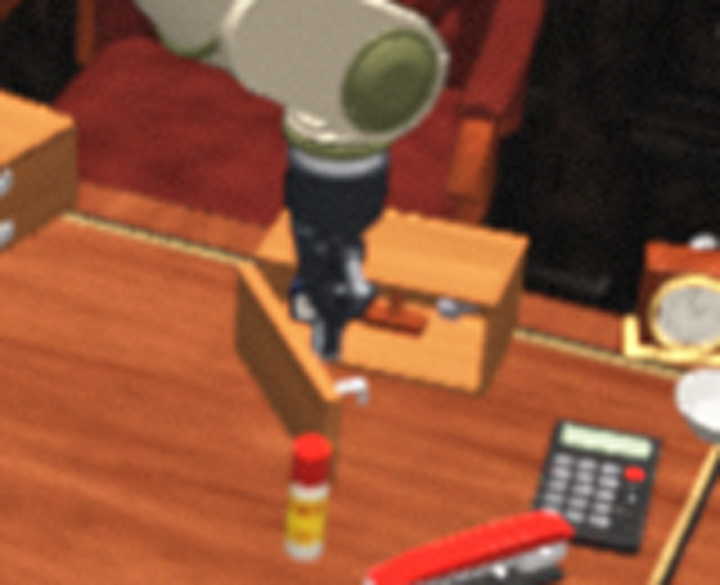

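Door is following, near 0.95 rad. I'll continue.

>>> play_rows(
  targets="0.007 0 0 0.05 1; 0.014 0 0 0.1 1; 0.021 0 0 0.15 1; 0.028 0 0 0.2 1; 0.034 0.001 0 0.245 1",
)

```text
time_s: 8.1
position: [0.4399, -0.1741, 0.0531]
tool_rot: [[-0.486, 0.874, 0.001], [0.874, 0.486, -0.001], [-0.002, 0.001, -1.0]]
ft_force: [-0.3, -2.4, -0.6]
grip_width: 0.0
```

```bash
python3 n.py  1.2 1.25 1.3 1.35 1.4 1.45
```

```text
[ 0.43992076 -0.17413385  0.05310072] 8.1 1.1502911062002557 [-0.27588354 -2.35129714 -0.61528914]
1.2 [ 0.0068 -0.0005  0.0031] 0.05
1.25 [ 0.0136 -0.0006  0.0031] 0.1
1.3 [ 0.0203 -0.0003  0.0031] 0.15
1.35 [0.0271 0.0003 0.0031] 0.2
1.4 [0.0338 0.0012 0.003 ] 0.25
1.45 [0.0405 0.0024 0.003 ] 0.3
```

>>> play_rows(
  targets="0.007 0 0 0.05 1; 0.014 0 0 0.1 1; 0.02 0 0 0.15 1; 0.027 0 0 0.2 1; 0.034 0.001 0 0.25 1",
)

```text
time_s: 8.6
position: [0.4245, -0.144, 0.0531]
tool_rot: [[-0.255, 0.967, 0.002], [0.967, 0.255, -0.001], [-0.002, 0.001, -1.0]]
ft_force: [0.6, -0.9, -0.7]
grip_width: -0.0
```

```bash
python3 n.py  1.45 1.5 1.55 1.6; python3 - <<'E'
from h import *
d=grab('scene','s5');r=(slice(130,260),slice(240,400));cv2.imwrite('pics/s5c.png',cv2.resize(d['pixels'][r][:,:,::-1],None,fx=4.5,fy=4.5,interpolation=cv2.INTER_CUBIC))
d=grab('top','t5');r=(slice(130,270),slice(240,420));cv2.imwrite('pics/t5c.png',cv2.resize(d['pixels'][r][:,:,::-1],None,fx=4.2,fy=4.2,interpolation=cv2.INTER_CUBIC))
E
```

```text
[ 0.42451659 -0.14404551  0.05309723] 8.6 1.4004537922684828 [ 0.61608054 -0.89330743 -0.73516289]
1.45 [ 0.0068 -0.0004  0.0031] 0.05
1.5 [ 0.0136 -0.0005  0.0031] 0.1
1.55 [ 0.0203 -0.0003  0.0031] 0.15
1.6 [0.0271 0.0003 0.003 ] 0.2
```

View pics/s5c.png

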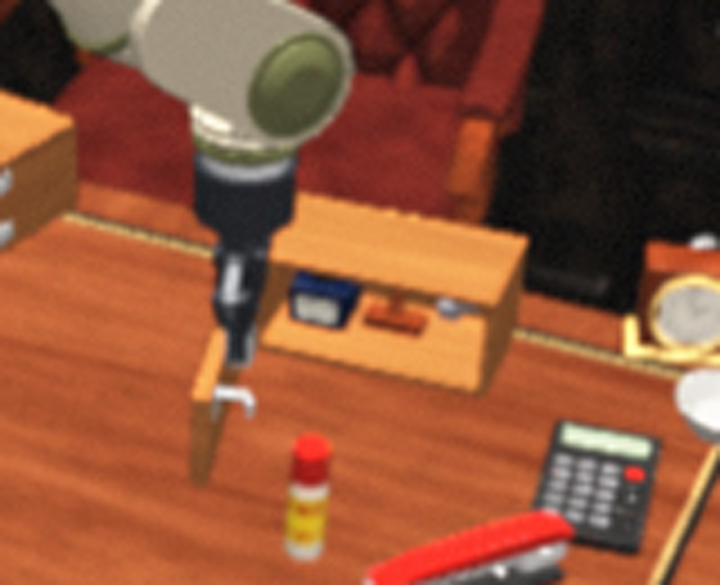

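View pics/t5c.png

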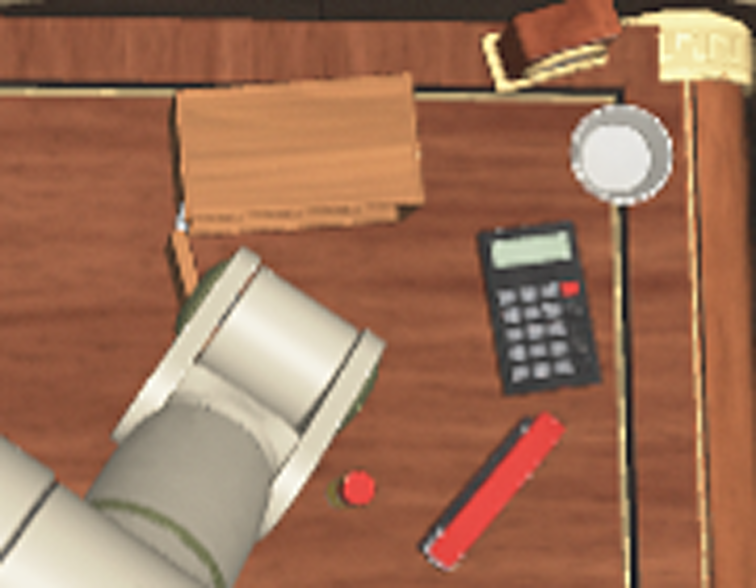

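>>> play_rows(
  targets="0.006 0 0 0.05 1; 0.012 0 0 0.09 1; 0.016 0 0 0.12 1; 0.02 0 0 0.15 1; 0.02 0 0 0.15 1",
)

```text
time_s: 9.2
position: [0.4194, -0.1246, 0.0527]
tool_rot: [[-0.11, 0.994, 0.001], [0.994, 0.11, -0.0], [-0.001, 0.001, -1.0]]
ft_force: [1.2, -0.3, -0.4]
grip_width: 0.0003
```

>>> play_rows(
  targets="-0.01 0 0 0 1; -0.03 0 0 0 1; -0.03 0 -0.04 0 1; -0.03 0 -0.09 0 1; -0.03 0 -0.14 0 1",
)

```text
time_s: 9.7
position: [0.4221, -0.1551, 0.1941]
tool_rot: [[-0.109, 0.994, -0.001], [0.994, 0.109, 0.001], [0.001, -0.001, -1.0]]
ft_force: [0.7, -0.5, 0.5]
grip_width: 0.0002
```

>>> play_rows(
  targets="-0.05 0 0 0 1; -0.1 0 0 0 1; -0.15 0 0 0 1; -0.2 0 0 0 1; -0.2 0 0 0 1",
)

```text
time_s: 10.2
position: [0.4435, -0.3593, 0.1912]
tool_rot: [[-0.105, 0.994, -0.0], [0.994, 0.105, -0.001], [-0.001, -0.001, -1.0]]
ft_force: [-0.3, 0.6, -0.6]
grip_width: 0.0005
```

```bash
python3 - <<'E'
from g import *
d=grab('scene','s6');r=(slice(130,260),slice(240,400));cv2.imwrite('pics/s6c.png',cv2.resize(d['pixels'][r][:,:,::-1],None,fx=4.5,fy=4.5,interpolation=cv2.INTER_CUBIC))
d=grab('top','t6')
A=doorangle(d);r=np.hypot(*A.T);t=np.arctan2(A[:,1],A[:,0]);k=(r>.08)&(t>1)
print(len(A),k.sum(),np.percentile(t[k],[5,25,50,75,95]),(t[k]-np.arcsin(.007/r[k])).mean())
d=dict(np.load('s6.npz'));A=doorangle(d);r=np.hypot(*A.T);t=np.arctan2(A[:,1],A[:,0]);k=(r>.08)&(t>1)
print(len(A),k.sum(),np.percentile(t[k],[5,25,50,75,95]),(t[k]-np.arcsin(.007/r[k])).mean())
E
```

```text
194 120 [1.44571896 1.51763351 1.5504226  1.59227787 1.63571096] 1.490982283479139
184 135 [1.41495658 1.50402074 1.52047004 1.55573368 1.60760198] 1.474889497996914
```

View pics/s6.png

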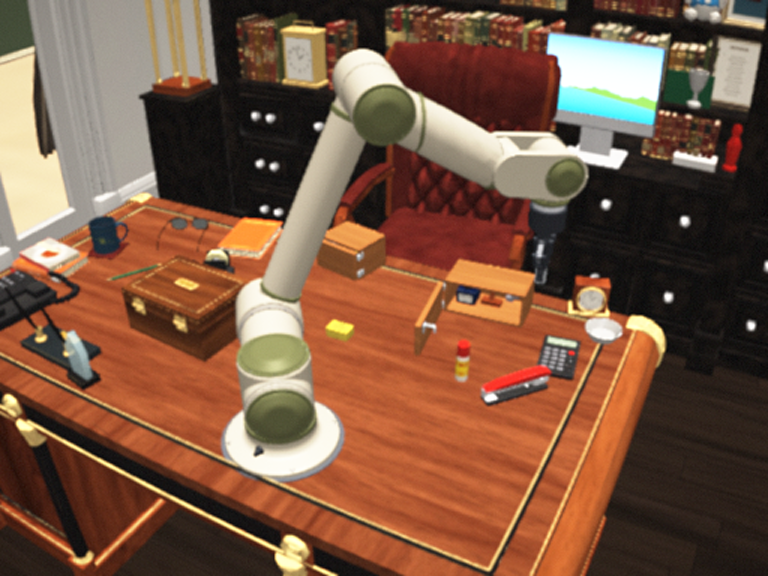

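View pics/t6.png

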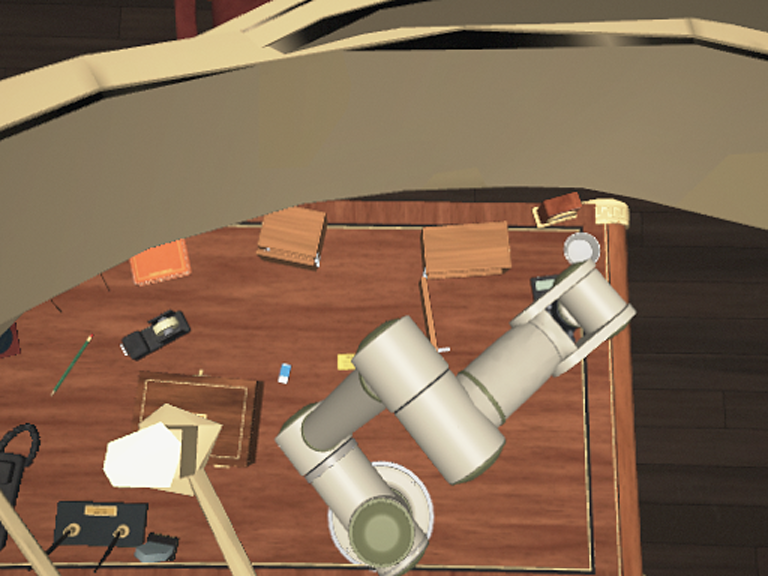

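```bash
python3 - <<'E'
from g import *
for n in('t6','s6'):
    d=dict(np.load(n+'.npz'));W=cloud(d)
    m=(W[...,2]>.083)&(W[...,2]<.1)
    P=W[m][:,:2]-H;l=P@lat;o=P@out
    k=(o>.04)&(o<.19)&(abs(l)<.035)
    v=cv2.fitLine(np.c_[l,o][k].astype(np.float32),cv2.DIST_HUBER,0,.003,.001).ravel()
    print(n,k.sum(),np.arctan2(abs(v[1]),v[0]*np.sign(v[1])),v)
    # cabinet top axis check
    k=(o<-.01)&(o>-.11)&(l>-.03)&(l<.22)
    print(cv2.minAreaRect((np.c_[l,o][k]*1000).astype(np.float32)))
s=status.observe();print(s['position'],s['tool_rot'],s['time_s'])
E
```

```text
t6 154 1.4649079 [1.0569067e-01 9.9439907e-01 9.8581519e-04 1.0500559e-01]
((99.24038696289062, -60.248958587646484), (199.85353088378906, 99.78533172607422), 0.1594536304473877)
s6 113 1.479915 [0.09075625 0.99587315 0.00260454 0.11700734]
((99.55361938476562, -59.87257766723633), (199.26739501953125, 99.6922836303711), 0.03357130289077759)
[ 0.4435693  -0.35456813  0.1916614 ] [[-1.07335982e-01  9.94222522e-01 -7.50999688e-04]
 [ 9.94222138e-01  1.07336755e-01  1.07758181e-03]
 [ 1.15196597e-03 -6.30997214e-04 -9.99999137e-01]] 10.3
```

>>> play_rows(
  targets="0.05 0 0 0 1; 0.1 0 0 0 1; 0.15 0 0 0 1; 0.195 0 0 0 1; 0.195 0 0 0 1",
)

```text
time_s: 10.8
position: [0.4217, -0.1541, 0.193]
tool_rot: [[-0.114, 0.993, 0.0], [0.993, 0.114, 0.001], [0.001, 0.0, -1.0]]
ft_force: [-0.4, -0.2, 0.5]
grip_width: 0.0001
```

>>> play_rows(
  targets="0 0 0.04 0 1; 0 0 0.08 0 1; 0 0 0.12 0 1; 0 0 0.14 0 1; 0 0 0.14 0 1",
)

```text
time_s: 11.3
position: [0.4218, -0.1584, 0.0506]
tool_rot: [[-0.109, 0.994, -0.004], [0.994, 0.109, 0.003], [0.003, -0.004, -1.0]]
ft_force: [0.3, -0.8, 0.5]
grip_width: 0.0
```

```bash
python3 n.py 1.47 1.55 1.6 1.65
```

```text
[ 0.42180109 -0.15844676  0.05060712] 11.3 1.5482789242364001 [ 0.33352705 -0.76797324  0.48951645]
1.47 [0.0233 0.0024 0.0007] -0.078
1.55 [0.0341 0.001  0.0007] 0.002
1.6 [0.0408 0.0006 0.0007] 0.052
1.65 [0.0476 0.0005 0.0008] 0.102
```

>>> play_rows(
  targets="0.012 0 0 0 1; 0.02 0 0 0 1; 0.026 0 0 0 1; 0.03 0 0 0.02 1; 0.033 0 0 0.03 1",
)

```text
time_s: 11.8
position: [0.4198, -0.1264, 0.0529]
tool_rot: [[-0.078, 0.997, 0.001], [0.997, 0.078, -0.001], [-0.001, 0.001, -1.0]]
ft_force: [-1.0, -1.6, 0.1]
grip_width: -0.0001
```

>>> play_rows(
  targets="0.003 0 0 0.02 1; 0.006 0 0 0.04 1; 0.009 0 0 0.04 1; 0.009 0 0 0.04 1; 0.009 0 0 0.04 1",
)

```text
time_s: 12.3
position: [0.4188, -0.1174, 0.0522]
tool_rot: [[-0.038, 0.999, -0.0], [0.999, 0.038, 0.0], [0.0, -0.0, -1.0]]
ft_force: [0.1, -0.2, -0.6]
grip_width: 0.0
```

>>> play_rows(
  targets="-0.01 0 0 0 1; -0.03 0 0 0 1; -0.03 0 -0.04 0 1; -0.03 0 -0.09 0 1; -0.03 0 -0.14 0 1",
)

```text
time_s: 12.8
position: [0.4195, -0.1481, 0.194]
tool_rot: [[-0.038, 0.999, -0.001], [0.999, 0.038, 0.001], [0.001, -0.001, -1.0]]
ft_force: [1.1, 0.4, 0.7]
grip_width: -0.0
```

>>> play_rows(
  targets="-0.05 0 0 0 1; -0.1 0 0 0 1; -0.15 0 0 0 1; -0.2 0 0 0 1; -0.2 0 0 0 1",
)

```text
time_s: 13.3
position: [0.4267, -0.3533, 0.1912]
tool_rot: [[-0.033, 0.999, -0.001], [0.999, 0.033, -0.001], [-0.001, -0.001, -1.0]]
ft_force: [-0.1, 1.1, 0.3]
grip_width: 0.0003
```

```bash
python3 - <<'E'
from g import *
grab('top','t7');grab('scene','s7')
for n in('t7','s7'):
    d=dict(np.load(n+'.npz'));W=cloud(d)
    m=(W[...,2]>.083)&(W[...,2]<.1)
    P=W[m][:,:2]-H;l=P@lat;o=P@out
    k=(o>.04)&(o<.19)&(abs(l)<.035)
    v=cv2.fitLine(np.c_[l,o][k].astype(np.float32),cv2.DIST_HUBER,0,.003,.001).ravel()
    print(n,k.sum(),np.arctan2(abs(v[1]),v[0]*np.sign(v[1])),v)
d=dict(np.load('t7.npz'));W=cloud(d);W0=cloud(dict(np.load('top0.npz')))
for nm,W_ in(('0',W0),('7',W)):
  m=(W_[...,2]>.012)&(W_[...,2]<.12)&(W_[...,0]>.2)&(W_[...,0]<.8)&(np.abs(W_[...,1])<.55)
  n,l,st,c=cv2.connectedComponentsWithStats(m.astype(np.uint8))
  for i in range(1,n):
    if st[i,4]>=30: P=W_[l==i]; print(nm,st[i].tolist(),np.round(P.min(0),3),np.round(P.max(0),3))
E
```

```text
t7 178 1.4841354 [0.08655251 0.9962473  0.00209378 0.11563052]
s7 114 1.4788159 [0.09185077 0.9957728  0.00322614 0.12068991]
0 [356, 128, 32, 22, 459] [ 0.696 -0.473  0.012] [ 0.76  -0.37   0.099]
0 [171, 137, 48, 43, 1553] [0.576 0.14  0.012] [0.715 0.3   0.107]
0 [280, 147, 61, 44, 2287] [ 0.541 -0.295  0.012] [ 0.687 -0.088  0.11 ]
0 [376, 155, 24, 23, 199] [ 0.593 -0.523  0.012] [ 0.678 -0.437  0.039]
0 [103, 159, 22, 27, 431] [0.549 0.475 0.012] [0.646 0.549 0.044]
0 [354, 182, 30, 43, 766] [ 0.423 -0.462  0.012] [ 0.578 -0.359  0.027]
0 [98, 207, 29, 28, 466] [0.374 0.464 0.013] [0.472 0.55  0.09 ]
0 [340, 228, 35, 38, 363] [ 0.276 -0.421  0.012] [ 0.407 -0.304  0.063]
0 [225, 236, 16, 11, 167] [0.336 0.052 0.015] [0.373 0.107 0.037]
0 [186, 243, 8, 13, 48] [0.303 0.221 0.012] [0.346 0.245 0.024]
0 [318, 243, 11, 9, 77] [ 0.324 -0.25   0.013] [ 0.35  -0.225  0.104]
0 [92, 247, 84, 39, 1298] [0.2   0.281 0.012] [0.326 0.543 0.12 ]
7 [357, 128, 31, 23, 456] [ 0.698 -0.474  0.012] [ 0.76  -0.372  0.102]
7 [171, 137, 48, 43, 1555] [0.577 0.14  0.012] [0.715 0.3   0.107]
7 [279, 147, 62, 94, 2283] [ 0.358 -0.294  0.012] [ 0.698 -0.085  0.11 ]
7 [376, 155, 24, 23, 200] [ 0.594 -0.523  0.012] [ 0.678 -0.438  0.036]
7 [103, 159, 22, 27, 431] [0.548 0.475 0.012] [0.647 0.55  0.043]
7 [353, 182, 24, 23, 225] [ 0.496 -0.439  0.012] [ 0.578 -0.357  0.025]
7 [98, 207, 29, 28, 465] [0.373 0.463 0.013] [0.468 0.55  0.088]
7 [225, 236, 11, 11, 89] [0.336 0.07  0.014] [0.372 0.107 0.034]
7 [186, 243, 8, 13, 49] [0.303 0.22  0.012] [0.346 0.245 0.024]
7 [89, 247, 87, 39, 1300] [0.201 0.281 0.013] [0.326 0.548 0.12 ]
```

View pics/s7.png

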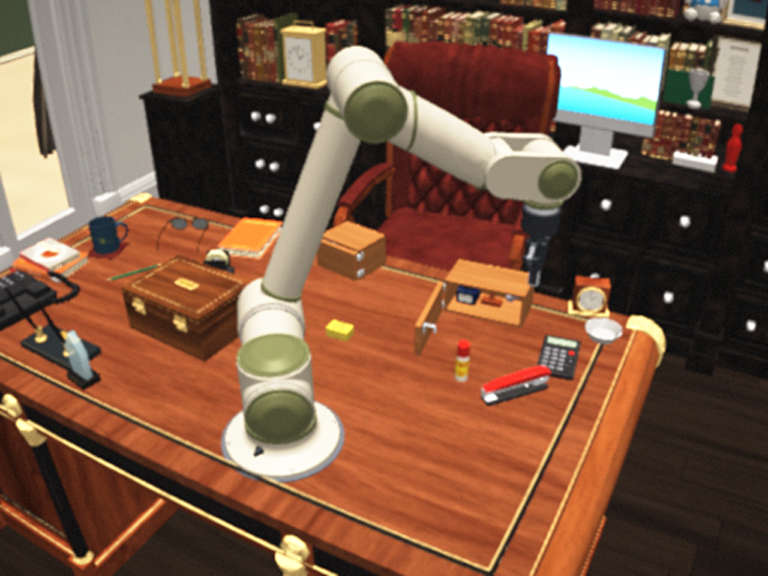

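View pics/t7.png

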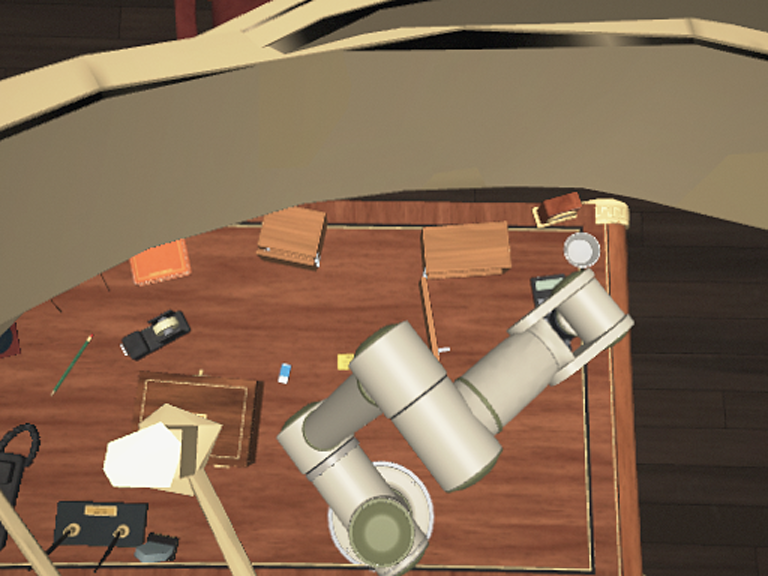

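>>> play_rows(
  targets="0 0 0 0 1; 0 0 0 0 1; 0 0 0 0 1; 0 0 0 0 1; 0 0 0 0 1",
)

```text
time_s: 13.9
position: [0.4278, -0.3471, 0.1925]
tool_rot: [[-0.039, 0.999, 0.0], [0.999, 0.039, -0.0], [-0.0, 0.0, -1.0]]
ft_force: [-0.1, 0.1, 1.1]
grip_width: 0.0
```

>>> play_rows(
  targets="0 0 0 0 1; 0 0 0 0 1; 0 0 0 0 1; 0 0 0 0 1; 0 0 0 0 1",
)

```text
time_s: 14.4
position: [0.4277, -0.3475, 0.1923]
tool_rot: [[-0.038, 0.999, 0.0], [0.999, 0.038, -0.0], [-0.0, 0.0, -1.0]]
ft_force: [0.6, -0.6, -0.2]
grip_width: -0.0001
```

```bash
python3 - <<'E'
from g import *
grab('top','t8');grab('scene','s8')
for n in('t8','s8'):
    d=dict(np.load(n+'.npz'));W=cloud(d)
    m=(W[...,2]>.083)&(W[...,2]<.1)
    P=W[m][:,:2]-H;l=P@lat;o=P@out
    k=(o>.04)&(o<.19)&(abs(l)<.035)
    v=cv2.fitLine(np.c_[l,o][k].astype(np.float32),cv2.DIST_HUBER,0,.003,.001).ravel()
    print(n,k.sum(),np.arctan2(abs(v[1]),v[0]*np.sign(v[1])),v)
a=np.load('s0.npz' if 0 else 'scene0.npz')['pixels'].astype(int);b=np.load('s8.npz')['pixels'].astype(int)
m=(abs(a-b).max(2)>30).astype(np.uint8);m[:130]=0
n,l,st,c=cv2.connectedComponentsWithStats(m);print([x.tolist() for x in st[1:] if x[4]>6])
s=status.observe();print(s['ft_force'],s['qvel'],s['time_s'])
E
```

```text
t8 185 1.4892124 [8.1493460e-02 9.9667388e-01 7.1640487e-04 1.0160401e-01]
s8 114 1.4807975 [0.08987735 0.99595284 0.00336293 0.1205894 ]
[[54, 130, 168, 180, 10354], [79, 130, 6, 5, 18], [92, 130, 23, 28, 403], [157, 130, 69, 101, 3268], [328, 130, 52, 47, 678], [351, 178, 9, 13, 85], [277, 187, 73, 49, 1431]]
[-0.37465929  0.06546075  0.02452326] [ 0.01751116  0.01675484 -0.08656847 -0.13604066  0.02938425 -0.02807097] 14.5
```

```bash
python3 -c "
from rig import env;print(env.close_job())"
```

```text
the job is handed in; nothing more can be done
None
```

The wide cabinet is open and the job is handed in, at about 14.5 s of the 48 s allowed. I pressed its free end with the shut fingers at about 8 N until it stopped. I then drew back and let the door spring ajar by itself to about 0.5 rad. From there I pushed it from behind with the fingertips until it was wide open, and moved the arm clear.

- **Door angle:** in the last pictures the door stands steady at about 1.48–1.49 rad, a little short of the square 1.57. My second nudge, meant to close that gap, left it almost unchanged. I think it settles back to about 1.5 when pushed past that.
- **Other objects:** against the first pictures, the narrow cabinet is still shut and I saw no shift in the loose objects. I checked this with the camera pictures only. The arm hid the stapler and glue stick from the top camera at the end, so for those two I relied on the scene camera.
- **Robot:** it is touching nothing, and the force reading is about zero.

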